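Unlock the food bank's cash drawer

TASK

The cash drawer on the packing bench is locked. Take the key from its sloping rest, push it upright and fully home into the keyhole on top of the cash drawer and let go of it, then take it again by its head and turn it clockwise, about a quarter turn, until the drawer springs open. Leave the key fully home in the lock and do not disturb the groceries standing around.

Things in the scene. Friction and masses are not known exactly. Their poses are not given: they have to be found in the camera images.
- key: Key, 79 mm long, 50 g. Origin: the shoulder, on the key's axis, where the steel blade leaves the black plastic head. z along the key from blade to head, y across its width, x across its thickness. Head 30 wide, 10 thick, 40 long (z 0 to 40). It starts flat side down on the rest, z rising at 30 degrees from the level, nose low, head high. A half turn about z fits the keyhole as well.
- key_nose (a point): The blade's end, on the key's axis, z = -39 mm from the shoulder; same axes as the key. Blade, from the shoulder: a round neck 5 mm in diameter (z 0 to -15), a flat bit 12 mm wide (y) and 5 mm thick (x) (z -15 to -35), then a nose 8 x 3 mm (to z -39).
- rest: Fixed wooden key rest. Origin: under the centre of its foot (100 mm along x, 44 wide, 8 thick); x points, level, from the key's nose to its head. A rib sloping up 30 degrees, 18 mm wide, carries the key; the head overhangs it by 6 mm each side. A stop and two 10 mm cheeks hold the nose. The shoulder lies 49 mm above the bench, 3 mm to -x of the origin. The key lifts straight up.
- keyhole (a point): Centre of the keyhole's mouth, on top of a steel boss (24 x 28 mm, 14 mm proud of the case's flat top, 124 mm above the bench). z up, x level from the case's front to its back, y along the slot: 14 mm long (y), 7 wide (x), with a 2 mm chamfer. Fully home, the key's shoulder rests on the boss, its origin at this point and its y along the slot. It stands there by itself.
- till: Fixed grey steel cash drawer, 260 mm deep (x), 220 wide (y), 110 high. Origin: centre of its underside; x from its front (the dark drawer front, towards the robot) to its back. The keyhole is on top, 70 mm in front of the centre.
- plug (a joint): Angle of the lock's plug: 0 locked, growing clockwise seen from above to a stop at 1.35 rad. It turns with 0.05 to 0.1 N m and stays where left. A fixed plate lets the key turn only when fully home; once turned it cannot be drawn out. The key has up to 0.2 rad of play in it, so a quarter turn of the key brings it to its stop or nearly. At about 1.05 rad the hidden bolt frees the drawer.
- drawer (a joint): How far the drawer has come out to the front, m: 0 shut, 0.065 fully out. A spring of about 5 N pushes it out once the bolt is drawn.
- tin: Bystander: food tin, 74 mm in diameter, 110 mm high, standing; origin at the centre of its underside.
- jar: Bystander: jar, 68 mm in diameter, 120 mm high, standing; origin at the centre of its underside.
- carton: Bystander: plain cardboard carton, 60 x 90 mm, 130 mm high, standing; origin at the centre of its underside.
There are look-alikes about, which are no part of the job. Of the things like the key, leave any that is yellow; of the rest the smaller one is meant.

How it is judged:
By the outcome, as a careful person would: the job done as asked, in the order asked, and still so for the second after the job is handed in, with the robot touching nothing.
It also fails if it takes over 58 s, if anything falls off the work surface, if the arm or the gripper's body presses on something with over 40 N, if the wrist force passes 120 N, or if a joint passes its speed limit or range.

ROBOT

A 6-joint arm with a two-finger parallel gripper is mounted at the origin on the work surface. World frame = base frame: x ahead of the robot, y to its left, z up, the work surface at z = 0. Lengths are in m, angles in degrees, forces in N, time in s.
With the tool pointing down it reaches from about 0.375 to 0.75 m from the base axis. Payload 9 kg.
Tool frame: the origin (TCP) lies where the fingers leave the gripper's body, on its centre line; the fingertips stand 73 mm ahead of it and the grasp point (between the pads) lies 54 mm ahead of it (robot.tip_reach is the distance from the TCP to the fingertips, in m); z points along the fingers, y is the direction in which the jaws open and shut (so a half turn about z gives the same grasp; the last joint's range is limited). The gripper opens to 85 mm and grips with 20 to 120 N. Pads are 22 mm wide; open, the fingers measure 114 mm over their backs; the gripper's body (76 mm by 85 mm) begins 54 mm behind the grasp point. The pads swing forward as they close: fully open they stand 13 mm farther back than shut.
Start: joints at [-80.025, 5.964, 5.575, 89.605, 0, 77.527], TCP at [0.229, -0.555, 0.304] pointing down, gripper open.
Joint ranges: [-171.21, 171.21], [-48.23, 106.86], [-62.78, 66.21], [-105.2, 120.99], [-86.42, 89.51], [-180, 180]. Speed limits (degrees/s): [127.2, 127.2, 147.25, 180, 180, 180].

INTERFACE

Orientations are given as [roll, pitch, yaw] about the fixed x, y, z axes, in that order (R = Rz(yaw) Ry(pitch) Rx(roll)).
In Python, from plant import robot gives the robot as it stands. Calls block until the motion is done:
- robot.move_pose(position, orientation): joint-space move of the TCP to a pose.
- robot.line_to(position, vel=0.15, rotation=None, guard=None): straight line of the TCP; rotation=None keeps the orientation; vel is the mean speed in m/s. With guard (N) it stops when the force on the tool has changed by that much, and returns True; else False.
- robot.goto_joints(angles): joint-space move.
- robot.set_gripper(opening): finger opening in m; the grip force is fixed at half the most; returns when the fingers have stopped.
- robot.pause(seconds).
- robot.ik(position, orientation): joint angles nearest the present ones, or None.
- robot.observe(): the state.
- robot.grab_frame(name): name is "scene" or "top" or "wrist"; returns the picture (400x640x3 uint8, blue, green, red); there is no depth.
- robot.get_calibration(name): a dict with "vertical_fov" (degrees; the focal length in pixels is half the picture's height over the tangent of half this angle, whatever the lens; pixels are square), "cx", "cy" (the principal point, pixels), "k1" (the pictures are not rectified: a ray, as slopes to the right and down, at radius r is drawn at 1 + k1 r^2 times it, then the intrinsics apply), "rvec" (rotation vector, rad) and "tvec" (3), from world to camera coordinates, as OpenCV has them. Camera axes: x right, y down, z forward; pixel columns grow to the right and rows downward; lengths in m; the calibration is good to about 2 mm. A picture is of the moment at which its call begins: read the wrist's pose just before it. get_calibration takes no time and is no camera call; for the wrist camera it gives the pose at the moment of the call.
A pose or a line that the arm cannot do raises robot.IKError and nothing moves.
- robot.job_done(): hands the job in, once; it reports no verdict.
The state is a dict: "time": time; "q": joint angles; "qvel": joint speeds; "joint_torque": joint torques, N m; "tool_pos": TCP position; "tcp_rot": TCP orientation; "ft_force": force on the tool from outside, world axes, zero at the start; "torque": the same for the moment, N m; "gripper_width": finger opening in m.
Only numpy, scipy, OpenCV 4.12 (cv2) and the standard library are available. Lean on these libraries where they do the work, as an engineer would, in place of code of your own. Each camera call takes 0.05 s, during which the arm holds its last target. There are 200 camera calls.

## Working session

There is one attempt and no reset: what is moved stays moved. The work goes in short steps, each a Python script; the robot and the scene stay as the last script left them, time stands still between calls to the robot, and variables do not carry over. Pictures are saved under pics/ and viewed, about 8 in all and at most 12, crops included, and the job is handed in when it is done.

```bash
ls; mkdir -p pics; python3 - <<'E'
from plant import robot
import cv2,numpy as np
for n in("scene","top"):
    im=robot.grab_frame(n); cv2.imwrite(f"pics/{n}0.png",im)
    print(n,robot.get_calibration(n))
a=cv2.imread("pics/scene0.png");b=cv2.imread("pics/top0.png")
E
```

```text
pics
scene {'vertical_fov': 46.46967306419645, 'cx': 319.9599369804752, 'cy': 207.32852518913543, 'k1': -0.08986989027295518, 'rvec': array([ 0.90306669,  2.58322866, -0.99835728]), 'tvec': array([ 0.4226698 , -0.14249993,  1.37127938])}
top {'vertical_fov': 56.677835215169154, 'cx': 320.44425920550566, 'cy': 202.35293991859191, 'k1': -0.06104633569832511, 'rvec': array([ 2.03392467, -2.18777241,  0.22648657]), 'tvec': array([-0.01511373,  0.53445143,  0.86442851])}
```

View pics/scene0.png

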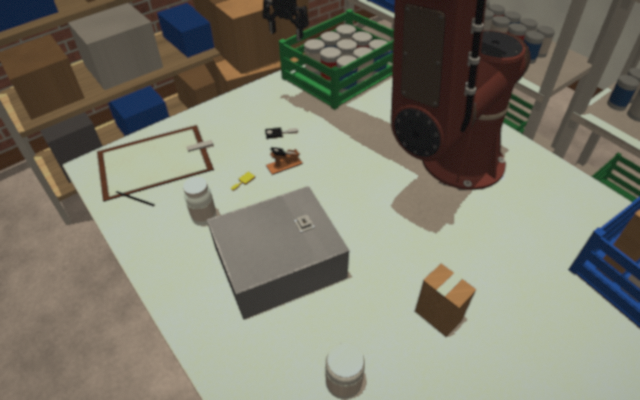

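View pics/top0.png

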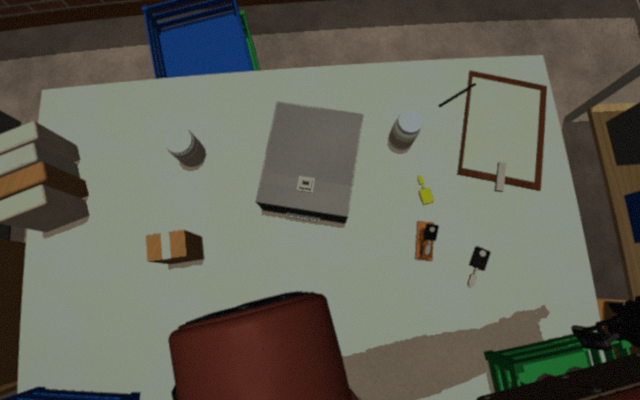

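Scene picture: the robot is at the top, with the till at about (278,250), its boss at (304,222) and the keys at (280,133), (243,181) and (285,155). Top picture: the till is at (312,160), its boss at (306,184), jar/tin at (185,148) and (406,128), and the carton at (172,246).

Key candidates in the top picture:
- Yellow at (425,190): excluded by colour.
- Black, lying on the bench, at (479,262): larger.
- Black, on the orange rest, at (429,238): smaller and on the rest, so this is the one meant.

Next I'll confirm with an enlarged crop and measure.

```bash
cat > h.py <<'E'
import cv2,numpy as np
def cam(c,h=400,w=640):
    f=h/2/np.tan(np.radians(c["vertical_fov"])/2)
    return f,np.array([c["cx"],c["cy"]]),c["k1"],cv2.Rodrigues(np.array(c["rvec"]))[0],np.array(c["tvec"]).ravel()
def ray(c,uv):
    f,pp,k,R,t=cam(c); d=(np.array(uv,float)-pp)/f; s=d.copy()
    for _ in range(20): s=d/(1+k*(s@s))
    return -R.T@t, R.T@np.array([s[0],s[1],1.])
def onz(c,uv,z):
    o,d=ray(c,uv); return o+d*(z-o[2])/d[2]
def proj(c,P):
    f,pp,k,R,t=cam(c); p=R@np.array(P,float)+t; s=p[:2]/p[2]; return pp+f*s*(1+k*(s@s))
def tri(c1,u1,c2,u2):
    o1,d1=ray(c1,u1);o2,d2=ray(c2,u2)
    A=np.stack([d1,-d2],1); l=np.linalg.lstsq(A,o2-o1,rcond=None)[0]
    a,b=o1+l[0]*d1,o2+l[1]*d2
    return (a+b)/2,np.linalg.norm(a-b)
E
python3 - <<'E'
from plant import robot
from h import *
a=cv2.imread("pics/scene0.png");b=cv2.imread("pics/top0.png")
ct=robot.get_calibration("top")
up=lambda i,x,y,w,h,s:cv2.resize(i[y:y+h,x:x+w],None,fx=s,fy=s,interpolation=cv2.INTER_CUBIC)
A=up(b,400,165,100,130,4);B=up(a,220,115,95,87,4);C=up(b,250,150,95,43,4)
W=np.zeros((520,800,3),np.uint8);W[:520,:400]=A;W[:348,400:780]=B;W[348:520,400:780]=C
cv2.imwrite("pics/crop1.png",W)
hsv=cv2.cvtColor(b,cv2.COLOR_BGR2HSV)
m=cv2.inRange(hsv,(3,110,50),(18,255,255));m[:210]=0;m[270:]=0;m[:,:405]=0;m[:,450:]=0
p=np.argwhere(m)[:,::-1].astype(np.float32);r=cv2.minAreaRect(p);print("rest",r)
print([onz(ct,q,0.008).round(4) for q in cv2.boxPoints(r)])
for n,uv,z in[("boss",(306,184),.124),("jarR",(408,119),.12),("jarL",(181,138),.11),("carton",(167,246),.13),("yellow",(425,190),0.01),("black",(479,262),.01)]:print(n,onz(ct,uv,z).round(3))
print([onz(ct,q,.11).round(3) for q in[(280,103),(363,113),(349,210),(258,203)]])
E
```

```text
rest ((424.1672058105469, 240.48614501953125), (16.27754020690918, 38.50825119018555), 2.385944128036499)
[array([ 0.3766, -0.2843,  0.008 ]), array([ 0.4747, -0.3006,  0.008 ]), array([ 0.4698, -0.3429,  0.008 ]), array([ 0.3717, -0.3257,  0.008 ])]
boss [ 0.563 -0.023  0.124]
jarR [ 0.71  -0.281  0.12 ]
jarL [0.707 0.276 0.11 ]
carton [0.441 0.299 0.13 ]
yellow [ 0.555 -0.332  0.01 ]
black [ 0.357 -0.447  0.01 ]
[array([0.78 , 0.029, 0.11 ]), array([ 0.738, -0.175,  0.11 ]), array([ 0.498, -0.118,  0.11 ]), array([0.53 , 0.092, 0.11 ])]
```

View pics/crop1.png

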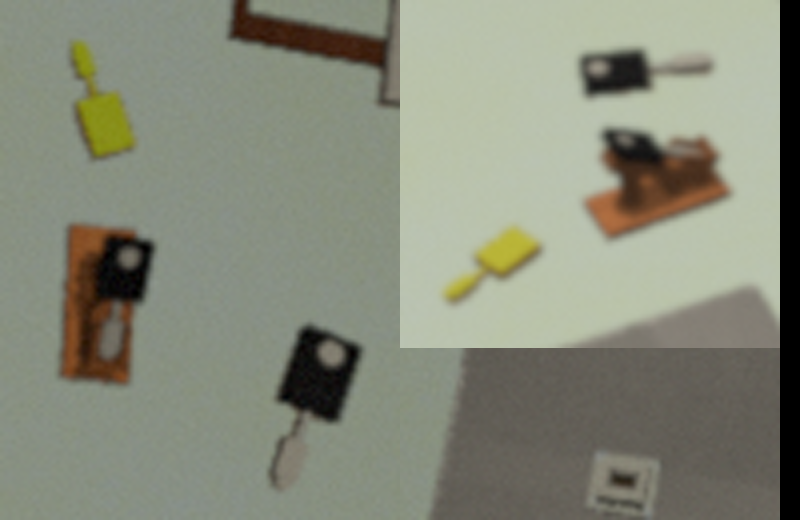

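The crop confirms it: the black key on the orange rest is smaller than the black one on the bench. The rest's foot measures 99.5 x 43 mm (true 100 x 44) and its head end points to +x, yaw about -10°. The slot runs across the till. Next I'll check which grasp tilts are reachable and take wrist views of both key and keyhole.

```bash
python3 - <<'E'
from plant import robot
from h import *
from scipy.spatial.transform import Rotation as Ro
def tcp(P,rpy,d=.054): return np.array(P)-d*Ro.from_euler('xyz',rpy,degrees=True).as_matrix()[:,2]
K=np.array([.423,-.313,.0]);yr=-9.9
ax=np.array([np.cos(np.radians(yr)),np.sin(np.radians(yr)),0])
G=K+ax*(-.003+.022*.866)+[0,0,.049+.022*.5]
H=np.array([.563,-.023,.124+.022])
for p in(30,20,10,0,-10):
    a=robot.ik(tcp(G,[180,p,yr]),[180,p,yr]);r=[]
    for dz in(0,.06):
        b=robot.ik(tcp(H+[0,0,dz],[180,p-60,-13.8]),[180,p-60,-13.8]); r.append(None if b is None else np.round(b))
    print(p,None if a is None else np.round(a),r)
for y in(-13.8,-103.8,76.2): 
    b=robot.ik(tcp(H,[180,0,y]),[180,0,y]);print(y,None if b is None else np.round(b))
robot.move_pose([.40,-.305,.26],[180,0,yr])
c1=robot.get_calibration("wrist");i1=robot.grab_frame("wrist")
robot.move_pose([.53,-.02,.32],[180,0,-13.8])
c2=robot.get_calibration("wrist");i2=robot.grab_frame("wrist")
import pickle;pickle.dump((c1,c2),open("c.pkl","wb"))
cv2.imwrite("pics/w1.png",i1);cv2.imwrite("pics/w2.png",i2)
W=np.hstack([i1,i2]);cv2.imwrite("pics/w12.png",cv2.resize(np.vstack([i1,i2]),(480,600)))
print(proj(c1,G),proj(c2,H-[0,0,.022]),robot.observe()["time"],robot.observe()["ft_force"])
E
```

```text
30 [-42.  34.  14.  96. -15. 152.] [array([-16., -40., -49.,  51.,   1., 178.]), array([-16., -40., -43.,  57.,   1., 178.])]
20 [-44.  22.   1.  86. -11. 148.] [None, None]
10 [-46.  10. -10.  78.  -6. 144.] [None, None]
0 [-50.  -1. -22.  70.   0. 140.] [None, None]
-10 [-53. -12. -32.  62.   7. 137.] [None, None]
-13.8 [-16.  -0. -11.  79.   0. 178.]
-103.8 [-16.  -0. -11.  79.   0. -92.]
76.2 [-16.  -0. -11.  79.   0.  88.]
[325.03626718 148.84233751] [313.88287241 158.44555592] 2.5833 [ 0.17129413  0.59413438 -1.00786913]
```

View pics/w12.png

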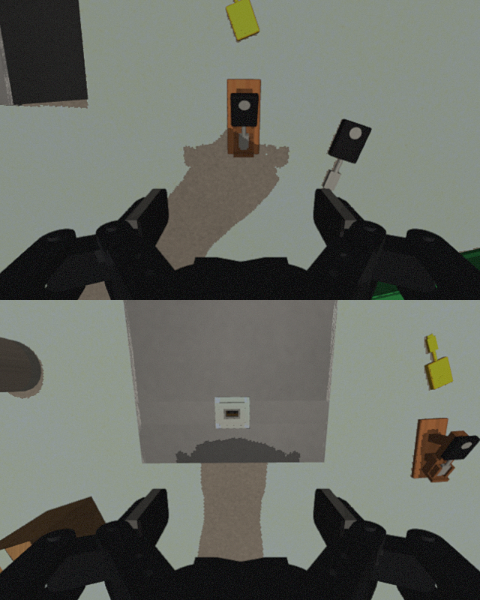

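Wrist views (scaled 0.75): the key's head is at about (244,110) on the orange rest (foot centre 243,116). The slot is at (232,413) in the lower half, with its boss at (232,412). Tilts of +30° for the grasp and -30° for the insertion are reachable. Next come the precise measurements.

```bash
python3 - <<'E'
from plant import robot
from h import *
import pickle
c1,c2=pickle.load(open("c.pkl","rb"));i1=cv2.imread("pics/w1.png");i2=cv2.imread("pics/w2.png")
def rect(m,near):
    cs,_=cv2.findContours(m,cv2.RETR_EXTERNAL,cv2.CHAIN_APPROX_NONE)
    cs=[c for c in cs if cv2.contourArea(c)>40]
    c=min(cs,key=lambda c:np.linalg.norm(np.array(cv2.minAreaRect(c)[0])-near)); return cv2.minAreaRect(c)
def rep(n,c,r,z):
    b=np.array([onz(c,q,z) for q in cv2.boxPoints(r)]);e1,e2=b[1]-b[0],b[2]-b[1]
    L=e1 if np.linalg.norm(e1)>np.linalg.norm(e2) else e2
    print(n,np.round(r[0],1),b.mean(0).round(4),"sizes",np.round([np.linalg.norm(e1),np.linalg.norm(e2)],4),"long dir",round((np.degrees(np.arctan2(L[1],L[0]))+90)%180-90,1))
h1=cv2.cvtColor(i1,cv2.COLOR_BGR2HSV)
m=cv2.inRange(h1,(3,100,30),(20,255,255));m[260:]=0;m[:,:250]=0;m[:,400:]=0
m=cv2.morphologyEx(m,cv2.MORPH_CLOSE,np.ones((25,25)));rep("foot",c1,rect(m,(324,155)),.008)
m=cv2.inRange(i1,(0,0,0),(40,40,40));m[200:]=0;m[:,:290]=0;m[:,360:]=0
m=cv2.morphologyEx(m,cv2.MORPH_CLOSE,np.ones((3,3)));rep("head",c1,rect(m,(325,146)),.0633)
sat=cv2.inRange(i1,(95,95,95),(255,255,255))[115:165,310:345]
g=cv2.cvtColor(i2,cv2.COLOR_BGR2GRAY)
m=cv2.inRange(g,0,75);m[:130]=0;m[170:]=0;m[:,:288]=0;m[:,332:]=0;rep("slot",c2,rect(m,(310,151)),.124)
m=cv2.inRange(g,150,255);m[:120]=0;m[190:]=0;m[:,:270]=0;m[:,350:]=0
m=cv2.morphologyEx(m,cv2.MORPH_CLOSE,np.ones((9,9)));rep("boss",c2,rect(m,(310,151)),.124)
print("cam rel",-cam(c2)[3].T@cam(c2)[4],robot.observe()["tool_pos"])
up=lambda i,x,y,s:cv2.resize(i[y:y+100,x:x+100],None,fx=s,fy=s,interpolation=cv2.INTER_NEAREST)
cv2.imwrite("pics/crop2.png",np.hstack([up(i1,275,100,4),up(i2,260,100,4)]))
E
```

```text
foot [325.  157.5] [ 0.4233 -0.3138  0.008 ] sizes [0.0421 0.1025] long dir -8.7
head [326. 146.] [ 0.441  -0.3169  0.0633] sizes [0.0289 0.0356] long dir -8.8
slot [309. 151.] [ 0.5698 -0.0206  0.124 ] sizes [0.013  0.0065] long dir 76.2
boss [309. 142.] [ 0.5768 -0.0224  0.124 ] sizes [0.0353 0.0192] long dir 76.2
cam rel [ 0.59422169 -0.03654323  0.39001736] [ 0.52988378 -0.0212302   0.31962741]
```

View pics/crop2.png

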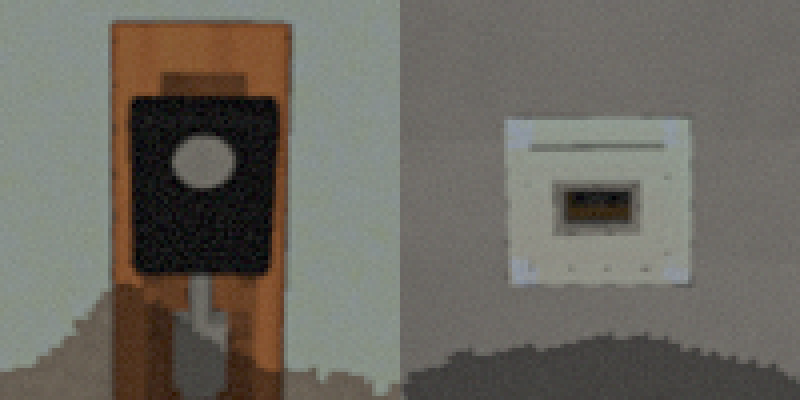

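Rest foot: (0.4233,-0.3138) from the wrist view against (0.423,-0.313) from the top view. Size is 42 x 102 mm and yaw about -8.8°. The slot runs at 76.2°, so the till's yaw is -13.8°. The slot mouth is around pixel (309.2,152). Next I'll cross-check, then grasp and lift.

```bash
cat >> h.py <<'E'
from scipy.spatial.transform import Rotation as Ro
YR,YT=-8.8,-13.8
REST=np.array([.4233,-.3138,0])
def Rt(p,yaw): return (Ro.from_euler('xyz',[180,p,yaw],degrees=True)*Ro.from_euler('z',180,degrees=True)).as_matrix()
def rpy(R): return list(Ro.from_matrix(R).as_euler('xyz',degrees=True))
def now(robot):
    o=robot.observe(); return np.array(o["tool_pos"]),Ro.from_euler('xyz',o["tcp_rot"],degrees=True).as_matrix()
E
python3 - <<'E'
from plant import robot
from h import *
import pickle
c1,c2=pickle.load(open("c.pkl","rb"));ct,cs=robot.get_calibration("top"),robot.get_calibration("scene")
ax=np.array([np.cos(np.radians(YR)),np.sin(np.radians(YR)),0])
print("slot w",onz(c2,(309.2,152),.124).round(4),"top",onz(ct,(305.6,183.2),.124).round(4),tri(c2,(309.2,152),ct,(305.6,183.2)))
for uv,z,e in[((325.5,168.7),.0533,-.0055),((326,124.3),.0733,.0291)]: print("head edge",onz(c1,uv,z).round(4),"exp",(REST+ax*e).round(4))
S=REST-.003*ax+[0,0,.049]
zk=ax*np.cos(np.pi/6)+[0,0,.5];yk=np.array([-ax[1],ax[0],0]);Rk=np.stack([np.cross(yk,zk),yk,zk],1)
G=S+.028*zk
R=Rt(30,YR);P=G-.054*R[:,2]
print("ik",np.round(robot.ik(P,rpy(R))),robot.observe()["tcp_rot"])
robot.move_pose(list(P-.08*R[:,2]),rpy(R))
print(np.round(robot.observe()["q"]))
robot.set_gripper(.06)
print("hit",robot.line_to(list(P),vel=.1,guard=12))
robot.set_gripper(0.0)
o=robot.observe();print("w",o["gripper_width"],o["ft_force"],o["time"])
p,Rn=now(robot);pickle.dump((Rn.T@(S-p),Rn.T@Rk),open("rel.pkl","wb"))
robot.line_to(list(p+[0,0,.12]),vel=.12)
c=robot.get_calibration("wrist");i=robot.grab_frame("wrist");s=robot.grab_frame("scene")
cv2.imwrite("pics/g.png",np.hstack([cv2.resize(i,None,fx=.75,fy=.75),cv2.resize(s[100:200,220:340],(360,300))]))
o=robot.observe();print(o["gripper_width"],o["time"],np.round(o["q"]))
E
```

```text
slot w [ 0.569  -0.0206  0.124 ] top [ 0.5654 -0.0221  0.124 ] (array([ 0.56804573, -0.02093578,  0.11463329]), np.float64(0.0018631743185360576))
head edge [ 0.4213 -0.3133  0.0533] exp [ 0.4179 -0.313   0.    ]
head edge [ 0.4585 -0.3197  0.0733] exp [ 0.4521 -0.3183  0.    ]
ik [-41.  34.  15.  97. -16. -29.] [ 1.79987344e+02  2.87061525e-02 -1.38851160e+01]
[-39.  39.  29. 106. -15. -27.]
hit False
w 0.028905034046967818 [-0.18079828 -0.02886842  3.4159545 ] 7.275
0.028956903628651456 8.5333 [-41.  31.  23. 108. -16. -29.]
```

View pics/g.png

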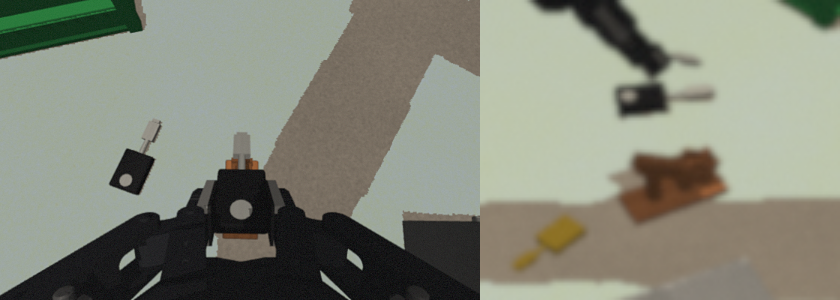

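The key is held by its head (width 28.9 mm, true 30) and centred in the jaws, with its nose at (241,133). The rest is empty and the other keys are untouched. Next: turn it upright over the keyhole and look at the nose relative to the slot.

```bash
cat >> h.py <<'E'
def pose_for(S,p,rel,yaw=YT):
    """tool pose that puts the key's shoulder at S, held with relative offset rel"""
    R=Rt(p,yaw); return np.array(S)-R@rel[0],R
E
python3 - <<'E'
from plant import robot
from h import *
import pickle
rel=pickle.load(open("rel.pkl","rb"))
H=np.array([.567,-.0212,.124])
P,R=pose_for(H+[0,0,.069],-30,rel)
print("key axes\n",(R@rel[1]).round(3), rel[0].round(4))
robot.move_pose(list(P+[0,0,.06]),rpy(R))
robot.line_to(list(P),vel=.12)
o=robot.observe();print(o["time"],np.round(o["q"]),o["gripper_width"])
cw=robot.get_calibration("wrist");i=robot.grab_frame("wrist");s=robot.grab_frame("scene");t=robot.grab_frame("top")
pickle.dump(cw,open("cw.pkl","wb"))
for n,x in zip("wst",(i,s,t)):cv2.imwrite(f"pics/pre_{n}.png",x)
p=proj(robot.get_calibration("scene"),H).round().astype(int);q=proj(robot.get_calibration("top"),H).round().astype(int);print(p,q)
up=lambda i,c,s=5:cv2.resize(i[c[1]-30:c[1]+30,c[0]-40:c[0]+40],None,fx=s,fy=s,interpolation=cv2.INTER_CUBIC)
cv2.imwrite("pics/pre.png",np.vstack([np.hstack([up(s,p-[0,12]),up(t,q)]),cv2.resize(i,(400,250)).repeat(1,0) if 0 else np.hstack([cv2.resize(i,(400,250)),np.zeros((250,400,3),np.uint8)])]))
E
```

```text
key axes
 [[ 0.971  0.238  0.   ]
 [-0.238  0.971 -0.001]
 [-0.001  0.     1.   ]] [0.014  0.0002 0.0788]
10.6833 [-16. -39. -41.  58.   1.  -2.] 0.028706067774174893
[304 219] [305 183]
```

View pics/pre.png

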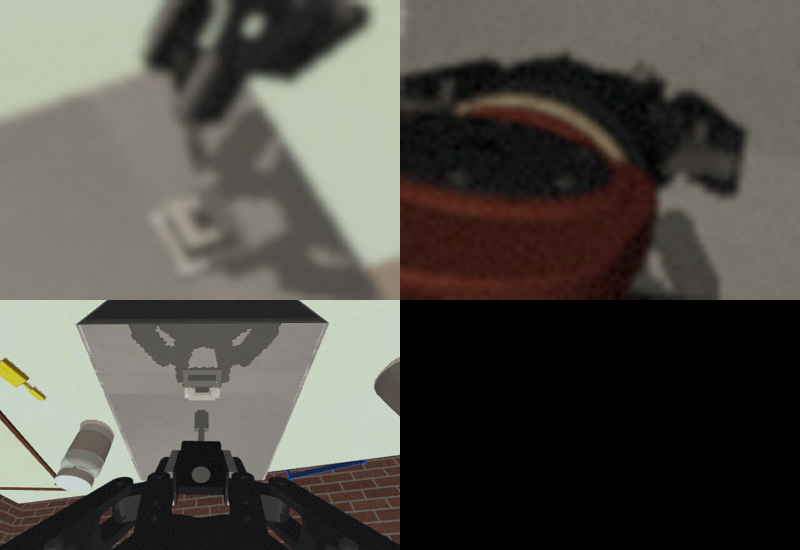

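Seen from the scene camera, the key hangs nearly over the slot: nose at about crop (200,172), slot at (203,213). The wrist view shows the nose at about (321,178) and the slot at about (325,144) in full pixels. I'll compare these with predictions in an enlarged crop.

```bash
python3 - <<'E'
from plant import robot
from h import *
import pickle
cw=pickle.load(open("cw.pkl","rb"));cs=robot.get_calibration("scene")
rel=pickle.load(open("rel.pkl","rb"));H=np.array([.567,-.0212,.124])
p,R=now(robot);S=p+R@rel[0];Rk=R@rel[1]
print("S",S.round(4),Rk[:,2].round(3))
N=S-.039*Rk[:,2]
w=cv2.imread("pics/pre_w.png");s=cv2.imread("pics/pre_s.png")
for n,c in(("w",cw),("s",cs)):
    for k,P in(("nose",N),("shoulder",S),("mouth",H)):print(n,k,proj(c,P).round(1))
def crop(i,x,y,wd,h,k): return cv2.resize(i[y:y+h,x:x+wd],None,fx=k,fy=k,interpolation=cv2.INTER_CUBIC)
A=crop(w,280,110,80,120,5);B=crop(s,274,180,50,60,8)
W=np.zeros((600,800,3),np.uint8);W[:,:400]=A;W[:480,400:]=B;cv2.imwrite("pics/pre2.png",W)
E
```

```text
S [ 0.5676 -0.0214  0.1945] [-0.001 -0.     1.   ]
w nose [320.7 174.3]
w shoulder [320.7 226.1]
w mouth [320.9 141.6]
s nose [303.2 209.5]
s shoulder [302.6 197.5]
s mouth [304.  218.7]
```

View pics/pre2.png

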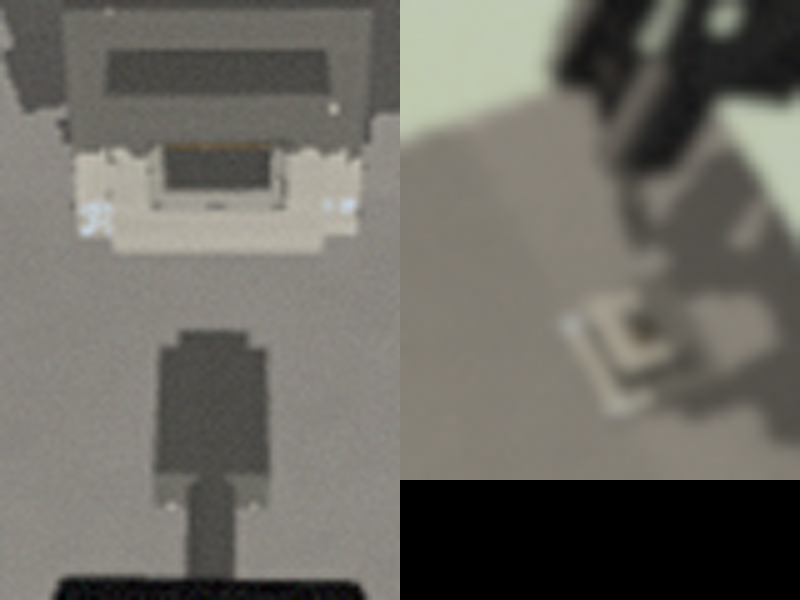

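Wrist crop: nose tip at (322.6,177), slot mouth centre at (323.9,145.1). Predictions were (320.7,174.3) and (320.9,141.6). The offset is about the same for both, so the key is within about 1 mm of the slot; the correction is roughly +0.6 mm in y. Now the guarded insertion.

```bash
python3 - <<'E'
from plant import robot
from h import *
import pickle
rel=pickle.load(open("rel.pkl","rb"));p,R=now(robot)
o=robot.observe();f0=np.array(o["ft_force"])
H=np.array([.567,-.0212,.124])+.0006*np.array([.238,.971,0])
def go(z,g,v):
    P,_=pose_for(H+[0,0,z],-30,rel)
    h=robot.line_to(list(P),vel=v,guard=g);q,Rn=now(robot);S=q+Rn@rel[0]
    o=robot.observe();print(z,h,S.round(4),(np.array(o["ft_force"])-f0).round(1),o["gripper_width"],round(o["time"],1));return h
if not go(.028,12,.05):
    go(-.002,20,.03)
c=robot.get_calibration("wrist");i=robot.grab_frame("wrist");s=robot.grab_frame("scene")
cv2.imwrite("pics/ins.png",np.hstack([cv2.resize(i[110:310,240:400],(400,500)),cv2.resize(s[170:240,270:326],(400,500))]))
E
```

```text
0.028 False [ 0.5672 -0.0206  0.1522] [ 0.2 -1.   1.4] 0.02895564766377951 11.8
-0.002 False [ 0.5672 -0.0206  0.1222] [-0.  -0.2  1.2] 0.02874164488251194 12.9
```

View pics/ins.png

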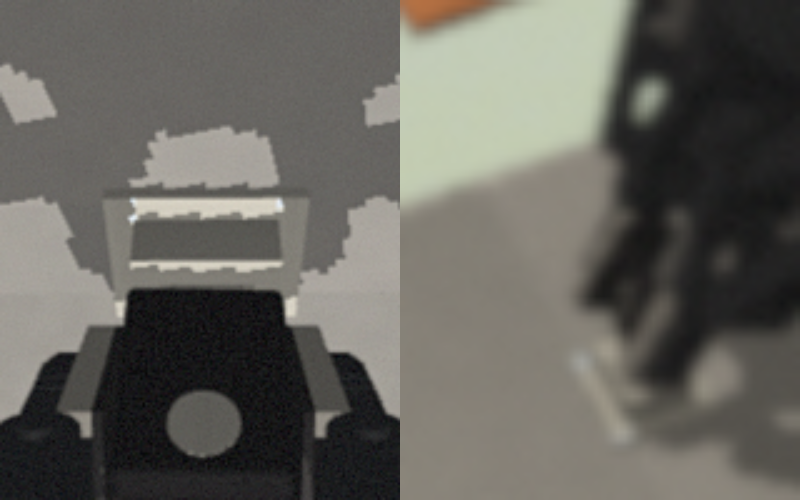

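The key has entered the slot with no side force, and the head's lower edge is close to the boss. I'll keep pushing gently until it contacts.

```bash
python3 - <<'E'
from plant import robot
from h import *
import pickle
rel=pickle.load(open("rel.pkl","rb"));f0=np.array(robot.observe()["ft_force"])
p,R=now(robot)
h=robot.line_to(list(p-[0,0,.010]),vel=.02,guard=15)
q,Rn=now(robot);o=robot.observe();print(h,(q+Rn@rel[0]).round(4),(np.array(o["ft_force"])-f0).round(1),o["torque"],o["gripper_width"],round(o["time"],1))
s=robot.grab_frame("scene");i=robot.grab_frame("wrist")
robot.set_gripper(.05)
q,Rn=now(robot);o=robot.observe();print("released",(q+Rn@rel[0]).round(4),(np.array(o["ft_force"])-f0).round(1),o["gripper_width"],round(o["time"],1))
robot.line_to(list(q-.10*Rn[:,2]),vel=.15)
P=np.array([.567,-.021,0]);Rd=Rt(0,YT)
robot.move_pose([.53,-.012,.32],rpy(Rd))
c=robot.get_calibration("wrist");i2=robot.grab_frame("wrist");s=robot.grab_frame("scene");cv2.imwrite("pics/rw.png",i2);pickle.dump(c,open("cr.pkl","wb"))
u=proj(c,[.567,-.021,.15]).round().astype(int);print(u,robot.observe()["q"],proj(c,[.567,-.021,.124]),proj(c,[.567,-.021,.164]))
x,y=np.clip(u-[60,50],0,[520,300])
cv2.imwrite("pics/rel.png",np.hstack([cv2.resize(i2[y:y+100,x:x+120],(480,400)),cv2.resize(s[170:240,270:326],(320,400))]));print(x,y)
E
```

```text
True [ 0.5684 -0.0209  0.1221] [-0.1 -0.1  1.8] [-0.01834829  0.11757867  0.02045998] 0.028860199793909504 13.3
released [ 0.5674 -0.0206  0.1206] [-0.4 -1.3 -0.5] 0.050248957897335925 13.8Traceback (most recent call last):
  File "<stdin>", line 11, in <module>
plant.IKError: the arm cannot follow that straight line within its joint ranges
```

```bash
python3 - <<'E'
from plant import robot
from h import *
import pickle
q,Rn=now(robot)
robot.line_to(list(q+[0,0,.08]),vel=.15)
robot.move_pose([.53,-.012,.32],rpy(Rt(0,YT)))
c=robot.get_calibration("wrist");i2=robot.grab_frame("wrist");s=robot.grab_frame("scene");cv2.imwrite("pics/rw.png",i2);pickle.dump(c,open("cr.pkl","wb"))
u=proj(c,[.567,-.021,.15]).round().astype(int);o=robot.observe();print(u,np.round(o["q"]),round(o["time"],1),o["ft_force"],proj(c,[.567,-.021,.124]),proj(c,[.567,-.021,.164]))
x,y=np.clip(u-[60,50],0,[520,300]);print(x,y)
cv2.imwrite("pics/rel.png",np.hstack([cv2.resize(i2[y:y+100,x:x+120],(480,400)),cv2.resize(s[170:240,270:326],(320,400))]))
E
```

```text
[320 251] [-15.  -6.  -5.  91.   0.  -2.] 15.3 [0.28346077 0.44103481 0.44113823] [320.40490948 238.75465222] [320.33675401 258.00605828]
260 201
```

View pics/rel.png

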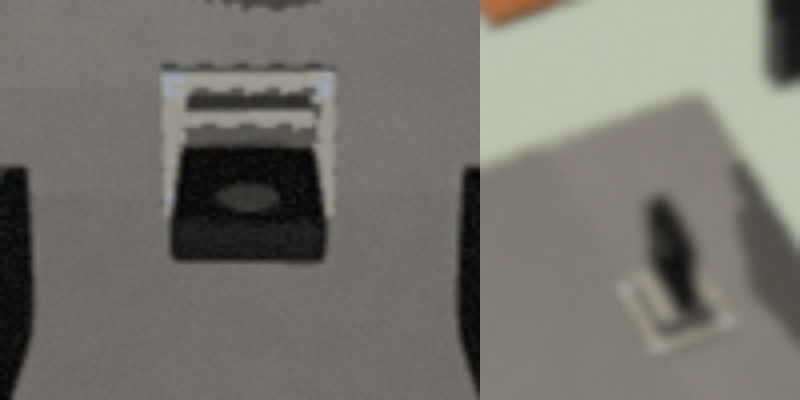

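The key stands upright by itself in the lock, its head's top centre at wrist pixel (322,261), drawer still shut. Next I'll regrasp it from above, press it home and turn it.

```bash
python3 - <<'E'
from plant import robot
from h import *
import pickle
c=pickle.load(open("cr.pkl","rb"));y=np.array([.238,.971,0]);T=np.array([.5674,-.0206,.162])
print("top width px pred",np.linalg.norm(proj(c,T+.015*y)-proj(c,T-.015*y)),"obs ~38.5")
R=Rt(0,YT);P=np.array([.5674,-.0206,.203])
robot.move_pose(list(P+[0,0,.07]),rpy(R))
print("hit",robot.line_to(list(P),vel=.1,guard=10))
f0=np.array(robot.observe()["ft_force"])
robot.set_gripper(0)
o=robot.observe();print("grip",o["gripper_width"],(np.array(o["ft_force"])-f0).round(1),np.array(o["tool_pos"]).round(4))
print("push",robot.line_to(list(np.array(o["tool_pos"])-[0,0,.006]),vel=.01,guard=15))
o=robot.observe();print(np.array(o["tool_pos"]).round(4),np.array(o["ft_force"]).round(1))
q=np.array(o["q"]);q0=q[5]
for a in range(10,91,10):
    q[5]=q0+a;robot.goto_joints(list(q));o=robot.observe()
    print(a,round(o["q"][5]-q0,1),np.array(o["ft_force"]).round(1),np.array(o["torque"]).round(3),round(o["gripper_width"],4),round(o["tool_pos"][2],4),round(o["time"],1))
    if abs(o["torque"][2])>1.5: break
t=robot.grab_frame("scene");cv2.imwrite("pics/turn.png",cv2.resize(t[120:320,180:380],(600,600)))
E
```

```text
top width px pred 39.41146621843521 obs ~38.5
hit False
grip 0.028853221262000135 [-0.7  1.3  5.5] [ 0.5679 -0.0207  0.2041]
push True
[ 0.5679 -0.0207  0.2041] [-0.6  0.   4.7]
10 9.8 [-1.9  1.3  2.1] [0.159 0.307 0.036] 0.0288 0.2041 17.4
20 19.6 [-1.8  2.8  1.7] [0.615 0.426 0.022] 0.0286 0.2041 17.7
30 29.6 [-2.6  4.   2.9] [ 0.953  0.469 -0.088] 0.0288 0.2041 18.0
40 39.5 [-0.3  5.3  3.4] [1.194 0.421 0.016] 0.0287 0.2041 18.3
50 49.5 [-1.7  6.   2.9] [1.287 0.261 0.052] 0.0288 0.2041 18.6
60 59.5 [-0.1  5.5  2.3] [1.384 0.142 0.025] 0.029 0.2041 18.9
70 69.5 [-0.2  6.   2.8] [1.481e+00 1.000e-03 8.000e-03] 0.0289 0.2041 19.2
80 79.5 [0.3 5.4 0.8] [ 1.568 -0.071  0.046] 0.0287 0.2041 19.4
90 89.5 [0.6 6.9 2.3] [ 1.552 -0.18   0.056] 0.029 0.2042 19.7
```

View pics/turn.png

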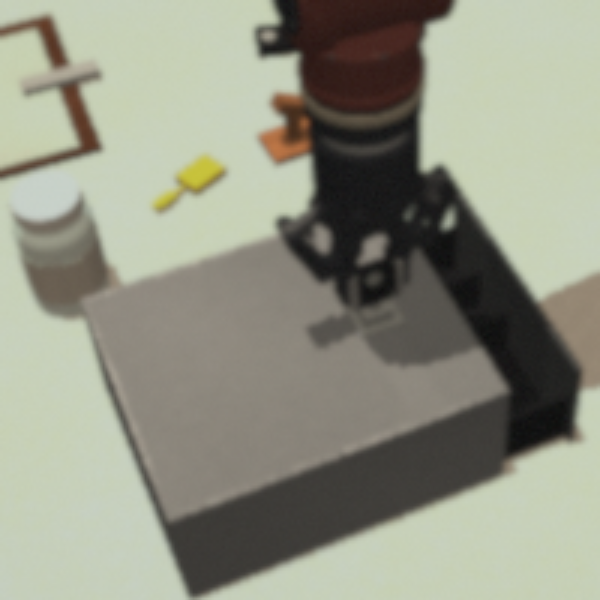

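The drawer has sprung open (dark tray to the right, around (520,330)) and the bystanders are in place. Next: release, withdraw straight up and take a last check.

```bash
python3 - <<'E'
from plant import robot
from h import *
robot.set_gripper(.055)
q,R=now(robot);robot.line_to(list(q+[0,0,.12]),vel=.12)
robot.move_pose([.45,-.15,.35],rpy(Rt(0,YT)))
robot.pause(.5)
s=robot.grab_frame("scene");t=robot.grab_frame("top");o=robot.observe();print(o["time"],o["ft_force"])
cv2.imwrite("pics/end.png",np.hstack([cv2.resize(s[180:260,260:340],(400,400),interpolation=cv2.INTER_CUBIC),cv2.resize(t[90:270,140:440],(400,240)).repeat(1,0) if 0 else cv2.copyMakeBorder(cv2.resize(t[90:270,140:440],(400,240)),0,160,0,0,cv2.BORDER_CONSTANT)]))
E
```

```text
23.575 [-0.09010488 -0.19482043 -0.45696964]
```

View pics/end.png

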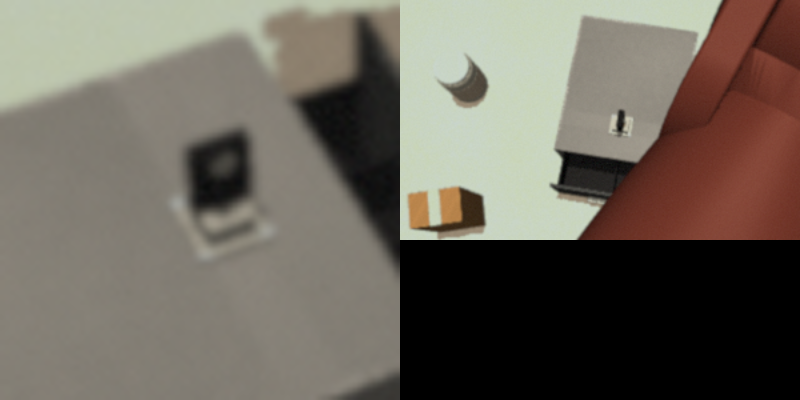

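The key stands upright in the lock, turned a quarter turn clockwise. The drawer is open and the robot is clear, so I'm handing in.

```bash
python3 -c "
from plant import robot
print(robot.job_done())"
```

```text
the job is handed in; nothing more can be done
None
```

The cash drawer is open, and the key stands upright in the lock, turned clockwise. I handed the job in after about 23.6 s of robot time.

I took the smaller black key from its rest, pushed it upright into the keyhole until it met resistance, and let go. I then took it again by its head from above and turned it. The wrist turned 89.5°, with little twisting resistance. Finally I released the key and moved the arm clear.

**Last checks**
- **Final pictures:** they show the drawer out, the key upright and turned, and the carton and the container on the left (tin or jar) where they stood. The arm hid the right side of the top view. The container on that side was last seen standing in the picture taken after the turn.
- **Fully home:** I did not measure this directly. I infer it from the contact stop near the shoulder height (about 121–122 mm estimated against 124 mm nominal) and from the plate letting the key turn at all.
- **Forces:** the wrist force stayed at about 7 N or less at every reading.

**Disagreements**
- The top and wrist cameras placed the keyhole about 4 mm apart. I used a point between them and checked it with the key's nose over the slot.
- The key's head appeared 3–6 mm further along than the rest's position predicted, but the grasp still worked.
- After the first release, the arm could not follow one planned retreat line. Nothing moved, and I raised the gripper straight up instead.

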